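# Close and seal the push-button storage tub

### The job

Close the clear storage tub: set the white lid fully home and level in its mouth while the lid's round grey button, which serves as its handle, is still up. Then push the button straight down until you feel it click over and it stays down by itself, and let go; go gently, because the plastic cracks if you bear down on it, and leave the tub standing where it is and the things round it alone.

Things in the scene. Friction and masses are not known exactly. Their poses are not given: they have to be found in the camera images.
- tub: Clear round plastic storage tub, loose, about 0.5 kg, 104 mm across the rim and 100 mm high, with two cookie cutters lying in it. Origin at the centre of its underside, z up along its axis.
- mouth (a point): Centre of the tub's mouth, level with its rim, 100 mm above the tub's origin. Inside diameter of the mouth 98 mm, walls 3 mm thick.
- lid: Round white plastic lid, loose, 0.5 kg, lying right way up. Origin at the centre of its underside, z up. First 14 mm: plug 93 mm across (tapered below) that enters the mouth; then a flange 111 mm across, from z = 14 to 20 mm, that rests on the rim when home (lid origin then 86 mm above the tub's). In its middle a metal collar carries a grey button, by which it is lifted.
- lid_top (a point): Centre of the flat top of the lid's flange, 20 mm above the lid's origin. The collar here, 53 mm across, is screwed in more or less far: its top is 2 to 12 mm above this point (differs per start, not measured, stays put). The button on it is 40 mm across with upright sides; its top is 22 mm above the collar when up (24 to 34 mm above this point), 4 mm when down. Pinch its sides with 15 to 30 N.
- button (a joint): How far the button is pressed into the collar, m: 0 up, 0.018 down on a rigid stop. Over-centre snap: resists 2 to 4 N at first, rising to a peak of 7 to 13 N (differs per start) at about 0.0075, falling to nothing at 0.0163; then it pulls itself down and stays. Let go earlier it springs up. Pushing past the stop loads the tub's rim, which cracks above 22 N (lid's weight of 5 to 6 N included).
- garlic: Bystander: bulb of garlic, 60 mm across, 59 mm high. Origin under its centre.
- spice_jar: Bystander: glass spice jar with a black cap, 41 mm in diameter, 105 mm high. Origin under its centre.
- shaker: Bystander: grey-topped salt shaker, 44 mm in diameter, 90 mm high. Origin under its centre.
Things that resemble listed ones, but are neither listed nor needed, are in the scene too. Leave any purple or yellow look-alike of the lid alone.

How it is judged:
By the outcome, as a careful person would: the job done as asked, in the order asked, and still so for the second after the job is handed in, with the robot touching nothing.
It also fails if it takes over 54 s, if anything falls off the work surface, if the arm or the gripper's body presses on something with over 40 N, if the wrist force passes 120 N, or if a joint passes its speed limit or range.

### The arm

A 7-joint arm with a two-finger parallel gripper is mounted at the origin on the work surface; the furniture and walls round the work are solid. World frame = base frame: x ahead of the robot, y to its left, z up, the work surface at z = 0. Lengths are in m, angles in rad, forces in N, time in s.
With the tool pointing down it reaches from about 0.425 to 0.825 m from the base axis. Payload 3.6 kg.
Tool frame: the origin (TCP) lies at the very end of the fingers, on their centre line; the grasp point (between the pads) lies bot.hold_point_z behind it (bot.hold_point_z is the distance from the TCP to the grasp point, in m); z points along the fingers, y is the line along which they close (so a half turn about z gives the same grasp; the last joint's range is limited). The gripper opens to 85 mm and grips with 20 to 120 N. Pads are 22 mm wide; open, the fingers measure 114 mm over their backs; the gripper's body (76 mm by 85 mm) begins 54 mm behind the grasp point. The pads swing forward as they close: fully open they stand 13 mm farther back than shut.
Start: joints at [1.3, 0.615, -0.013, 1.423, 0.008, 1.103, -0.04], TCP at [0.157, -0.631, 0.231] pointing down, gripper open.
Joint ranges: [-3.12, 3.12], [-0.3, 2.06], [-1.34, 1.32], [0.26, 2.42], [-1.36, 4.5], [0.01, 1.98], [-2.84, 2.84]. Speed limits (rad/s): [2.79, 2.79, 3.14, 3.14, 3.14, 3.14, 3.14].

### API

Orientations are given as [roll, pitch, yaw] about the fixed x, y, z axes, in that order (R = Rz(yaw) Ry(pitch) Rx(roll)).
In Python, from bench import bot, read_camera, job gives the robot as it stands.
- The arm moves only by the shell command python3 -m jog 'ROWS' [FORCE]. ROWS is text: rows parted by semicolons, each of 5 numbers parted by spaces: the shift along the tool's x, y, z in cm, then the turn about the tool's z in rad, then the finger opening in cm, from 0 to 8.54. A call has 1 to 12 rows; each row shifts and turns the commanded pose from where the row before left it, along the tool's axes as they then stand; what a row does not reach is not made up. A row lasts 1/12 s, in which the tool goes at most 41.7 mm and 7.16 degrees, less where a joint would pass 70% of its speed; a pose out of reach is approached as far as the arm can. A call with a gripper value outside its range is refused whole. The fingers move at their own pace and stop on an object; FORCE is the grip in N (left out, the last holds). Time passes only in rows, so rows that do not move let the fingers close. It gives the time, the measured TCP pose, the force, the opening and the grip force at its end, in the units of the state.
- bot.read_state(): the state, without advancing time (a new reading comes with each control period).
- read_camera(name): name is "scene" or "side" or "wrist"; returns a dict with "pixels" (420x560x3 uint8, red, green, blue), "fx", "fy", "cx", "cy" (pixels), "k1" (the pictures are not rectified: a ray, as slopes to the right and down, at radius r is drawn at 1 + k1 r^2 times it, then the intrinsics apply), "pose" (4x4, takes a point from camera to world coordinates). Camera axes: x right, y down, z forward; pixel columns grow to the right and rows downward; lengths in m; the calibration is good to about 2 mm. A picture is of the moment at which its call begins. There is no depth.
- job.hand_in(): hands the job in; it is judged then, once.
The state is a dict: "time": time; "joint_positions": joint angles; "qd": joint speeds; "joint_efforts": joint torques, N m; "eef_pos": TCP position; "orientation": TCP orientation; "contact_force": force on the tool from outside, world axes, zero at the start; "wrist_torque": the same for the moment, N m; "opening": finger opening in m; "grasp_force": force on a finger pad.
Only numpy, scipy, OpenCV 4.12 (cv2) and the standard library are available. Lean on these libraries where they do the work, as an engineer would, in place of code of your own. Each camera call takes 0.05 s, during which the arm holds its last target. There are 200 camera calls.

## Working session

There is one attempt and no reset: what is moved stays moved. The work goes in short steps, Python scripts to look and compute and a shell command to move; the robot and the scene stay as the last step left them, time stands still between calls to the robot, and variables do not carry over. Pictures are saved under pics/ and viewed, at most 10 in all, crops included, and the job is handed in when it is done.

```bash
mkdir -p pics; ls; python3 - <<'E'
from bench import bot, read_camera
import cv2
print(bot.hold_point_z, bot.read_state())
for n in ("scene","side","wrist"):
    c=read_camera(n); cv2.imwrite(f"pics/{n}0.png",c["pixels"][:,:,::-1])
    print(n,c["fx"],c["cx"],c["cy"],c["k1"],c["pose"].round(3).tolist())
E
```

```text
pics
0.0187 {'time': 0.0, 'joint_positions': array([ 1.3004872 ,  0.61593973, -0.01263834,  1.42492214,  0.00808284,
        1.10336604, -0.04038127]), 'qd': array([-9.63891686e-04, -8.56109167e-05,  1.85889776e-03,  1.94723379e-03,
       -3.86394455e-04, -1.85444654e-03, -3.11940985e-04]), 'joint_efforts': array([ 2.25544218e-04, -4.69214630e+01,  2.59522861e-01, -1.71033096e+01,
        1.00979730e-02,  9.62283433e-03,  1.62329815e-05]), 'eef_pos': array([ 0.15675078, -0.63002701,  0.23011705]), 'orientation': array([-3.13900687e+00,  9.35986294e-06,  2.43904748e-01]), 'contact_force': array([0.78743515, 0.26613249, 0.02540099]), 'wrist_torque': array([ 0.01735498, -0.05191105, -0.0292235 ]), 'grasp_force': 0.0, 'opening': 0.08567948046202488}
scene 529.1706734117934 276.0458908962514 216.11591260271058 -0.08392093694525136 [[0.455, -0.487, 0.745, -0.797], [-0.89, -0.241, 0.387, -0.543], [-0.009, -0.839, -0.543, 0.972], [0.0, 0.0, 0.0, 1.0]]
side 429.1636249058412 272.88942841627306 201.1616761975737 -0.08781568888233102 [[0.997, 0.04, -0.063, 0.479], [0.074, -0.59, 0.804, -0.901], [-0.005, -0.806, -0.591, 0.811], [0.0, 0.0, 0.0, 1.0]]
wrist 366.00834159645154 284.194885800523 205.79730583332352 -0.07725471192482702 [[0.243, -0.937, -0.251, 0.22], [-0.97, -0.235, -0.06, -0.614], [-0.003, 0.258, -0.966, 0.372], [0.0, 0.0, 0.0, 1.0]]
```

View pics/scene0.png

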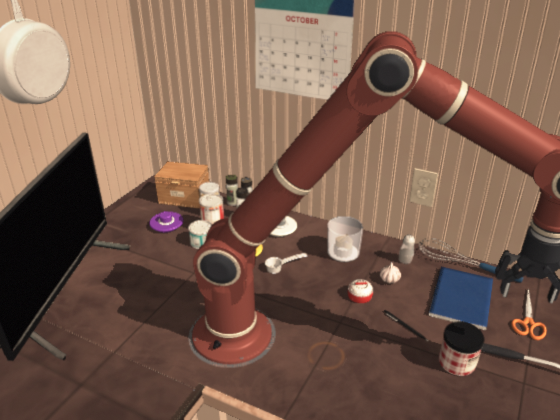

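View pics/side0.png

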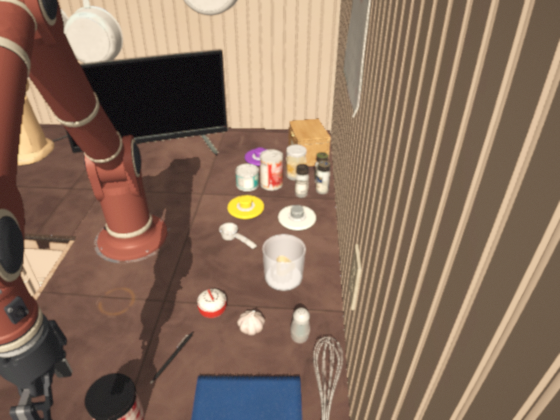

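Scene: tub at (345,240), garlic (390,273), shaker (406,249), white lid partly hidden at (283,226). Side: white lid with a grey button (297,216), tub (284,263). Lid look-alikes in side: yellow (245,207), purple (258,157); cupcake (211,303), small white cup (228,232). By the description I choose the white one at side (297,216).

```bash
cat > h.py <<'E'
import numpy as np, cv2
from bench import bot, read_camera
def ray(c,u,v):
    d=np.array([(u-c["cx"])/c["fx"],(v-c["cy"])/c["fy"]]); s=d.copy()
    for _ in range(10): s=d/(1+c["k1"]*(s@s))
    P=np.array(c["pose"]); return P[:3,3],P[:3,:3]@np.array([s[0],s[1],1])
def plane(c,u,v,z):
    o,d=ray(c,u,v); return o+d*(z-o[2])/d[2]
def tri(c1,p1,c2,p2):
    A=np.zeros((3,3));b=np.zeros(3);L=[]
    for c,p in((c1,p1),(c2,p2)):
        o,d=ray(c,*p);d=d/np.linalg.norm(d);M=np.eye(3)-np.outer(d,d);A+=M;b+=M@o;L.append((o,M))
    x=np.linalg.solve(A,b); return x,[np.linalg.norm(M@(x-o)).round(4) for o,M in L]
def proj(c,p):
    P=np.array(c["pose"]); q=P[:3,:3].T@(np.array(p)-P[:3,3]); s=q[:2]/q[2]; s=s*(1+c["k1"]*(s@s))
    return s[0]*c["fx"]+c["cx"],s[1]*c["fy"]+c["cy"]
E
python3 - <<'E'
from h import *
s=read_camera("side");w=read_camera("scene")
print("lid flange pl",plane(s,297,217,.02),"scene",plane(w,283,226,.02))
print("yellow",plane(s,245,207,.02),"purple",plane(s,258,157,.02))
print("tub rim side",plane(s,284,250,.1),"scene",plane(w,345,228,.1))
print("garlic",plane(s,251,322,.03),"shaker",plane(s,300,326,.045),"cup",plane(s,228,232,.02),"jar",plane(s,302,180,.05),"tin",plane(s,247,178,.03))
crop=lambda c,x,y,r,n:cv2.resize(c["pixels"][y-r:y+r,x-r:x+r,::-1],(390,390),interpolation=cv2.INTER_CUBIC)
cv2.imwrite("pics/crop1.png",np.hstack([crop(s,290,235,60,0),crop(w,315,230,60,0)]))
E
```

```text
lid flange pl [0.47252306 0.09973695 0.02      ] scene [0.46609634 0.08761706 0.02      ]
yellow [0.31224255 0.13828983 0.02      ] purple [0.32115273 0.44106343 0.02      ]
tub rim side [ 0.44553478 -0.13272819  0.1       ] scene [ 0.43101857 -0.13274866  0.1       ]
garlic [ 0.38137872 -0.2984427   0.03      ] shaker [ 0.49070621 -0.31327999  0.045     ] cup [0.27882944 0.01764162 0.02      ] jar [0.48327423 0.25444903 0.05      ] tin [0.30070941 0.28474566 0.03      ]
```

View pics/crop1.png

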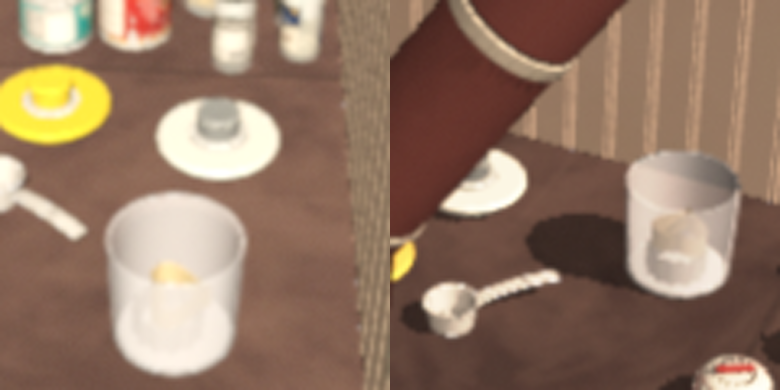

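Crop confirms: the white lid (side ≈(297,216)) carries the grey button; the yellow one is the decoy. Set out: turn first, then go round to above the lid.

```bash
python3 -m jog '0 0 0 -.123 8.5;0 0 0 -.123 8.5;0 0 0 -.123 8.5;0 0 0 -.123 8.5;0 0 0 -.123 8.5;0 0 0 -.123 8.5;0 0 0 -.123 8.5;0 0 0 -.123 8.5;0 0 0 -.123 8.5;0 0 0 -.123 8.5;0 0 0 -.123 8.5' 22
python3 -m jog '2.5 2.6 0 0 8.5;2.5 2.6 0 0 8.5;2.5 2.6 0 0 8.5;2.5 2.6 0 0 8.5;2.5 2.6 0 0 8.5;2.5 2.6 0 0 8.5;2.5 2.6 0 0 8.5;2.5 2.6 0 0 8.5;2.5 2.6 0 0 8.5;2.5 2.6 0 0 8.5;2.5 2.6 0 0 8.5;0 0 0 0 8.5'
```

```text
time: 1.17
eef_pos: [0.1567, -0.6307, 0.2311]
orientation: [-3.141, -0.0, 1.603]
contact_force: [0.1, -0.2, 0.5]
opening: 0.0852
grasp_force: 0.0
time: 2.17
eef_pos: [0.4427, -0.3396, 0.2321]
orientation: [3.135, -0.005, 1.611]
contact_force: [1.6, 2.0, 0.4]
opening: 0.085
grasp_force: 0.0
```

```bash
python3 -m jog '2.6 0 0 0 8.5;2.6 0 0 0 8.5;2.6 0 0 0 8.5;2.6 0 0 0 8.5;2.6 0 0 0 8.5;2.6 0 0 0 8.5;2.6 0 0 0 8.5;2 0 -1 0 8.5;0 0 0 0 8.5;0 0 0 0 8.5'
python3 - <<'E'
from h import *
import pickle
c=read_camera("wrist");pickle.dump(c,open("tub1.pkl","wb"));cv2.imwrite("pics/tub1.png",c["pixels"][:,:,::-1])
E
python3 -m jog '2.6 0.3 0 0 8.5;2.6 0.3 0 0 8.5;2.6 .3 0 0 8.5;2.6 .3 0 0 8.5;2.6 .3 0 0 8.5;2.6 .3 0 0 8.5;2.6 .3 0 0 8.5;2.6 .3 0 0 8.5;0 0 0 0 8.5;0 0 0 0 8.5'
python3 - <<'E'
from h import *
import pickle
c=read_camera("wrist");s=read_camera("side");w=read_camera("scene");pickle.dump((c,s,w),open("lid1.pkl","wb"))
t=pickle.load(open("tub1.pkl","rb"))
cv2.imwrite("pics/lid1.png",cv2.resize(np.hstack([t["pixels"],c["pixels"]])[:,:,::-1],(800,300)))
print(bot.read_state()["eef_pos"])
E
```

```text
time: 3.0
eef_pos: [0.4308, -0.1458, 0.242]
orientation: [3.14, 0.001, 1.599]
contact_force: [0.7, 0.3, -0.5]
opening: 0.0849
grasp_force: 0.0
time: 3.88
eef_pos: [0.4494, 0.0621, 0.241]
orientation: [-3.141, -0.0, 1.598]
contact_force: [-0.4, -0.1, -0.5]
opening: 0.0847
grasp_force: 0.0
[0.44914801 0.05992172 0.24090729]
```

View pics/lid1.png

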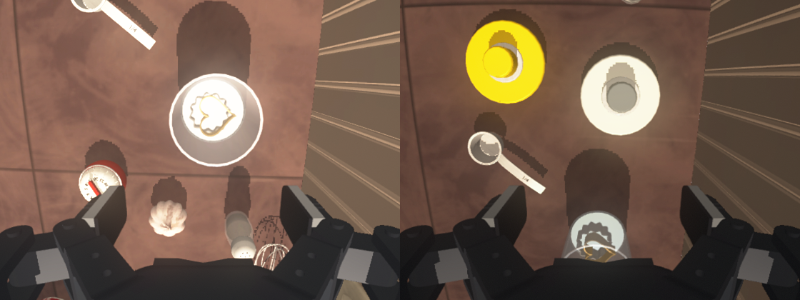

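Left (tub): rim ring centred at half-scale (216,120) → px ≈(302,168). Right (lid): white flange at (620,95) → px ≈(309,133), grey button in its middle; yellow decoy at px (148,86).

```bash
python3 - <<'E'
from h import *
import pickle
c,s,w=pickle.load(open("lid1.pkl","rb"));t=pickle.load(open("tub1.pkl","rb"))
def blob(c,u,v,thr,r,sat=60):
    hsv=cv2.cvtColor(c["pixels"],cv2.COLOR_RGB2HSV)
    m=((hsv[:,:,2]>thr)&(hsv[:,:,1]<sat)).astype(np.uint8)
    k=np.zeros_like(m);cv2.circle(k,(u,v),r,1,-1);m&=k
    cs,_=cv2.findContours(m,cv2.RETR_EXTERNAL,cv2.CHAIN_APPROX_NONE);q=max(cs,key=cv2.contourArea)
    return cv2.convexHull(q)[:,0].astype(np.float32)
def circ(P):
    A=np.c_[2*P,np.ones(len(P))];x=np.linalg.lstsq(A,(P**2).sum(1),rcond=None)[0]
    r=np.sqrt(x[2]+x[:2]@x[:2]);e=np.linalg.norm(P-x[:2],axis=1)-r;return x[:2].round(4),2*r.round(4),e.std().round(4)
for n,cam,u,v,thr,r,zs in (("lid wrist",c,309,133,130,65,(.01,.02,.03)),("lid side",s,297,216,150,28,(.01,.02,.03)),("tub wrist",t,303,168,170,75,(.09,.1,.11))):
    q=blob(cam,u,v,thr,r);print(n,q.min(0),q.max(0),cv2.fitEllipse(q)[0])
    for z in zs: print(z,*circ(np.array([plane(cam,*p,z)[:2] for p in q])))
# crops for subpixel reading: button in wrist, tub in side, scene
cr=lambda c,x,y,r:cv2.resize(c["pixels"][y-r:y+r,x-r:x+r,::-1],(390,390),interpolation=cv2.INTER_CUBIC)
cv2.imwrite("pics/c2.png",np.hstack([cr(c,309,133,39),cr(s,284,262,39)]))
E
```

```text
lid wrist [253.  77.] [363. 189.] (307.9324951171875, 132.44126892089844)
0.01 [0.4718 0.1034] 0.1116 0.0002
0.02 [0.4711 0.104 ] 0.1086 0.0002
0.03 [0.4705 0.1047] 0.1056 0.0002
lid side [278. 205.] [315. 230.] (296.62078857421875, 217.2078399658203)
0.01 [0.4712 0.1134] 0.1194 0.0015
0.02 [0.4713 0.1008] 0.1178 0.0015
0.03 [0.4714 0.0881] 0.1164 0.0015
tub wrist [237. 103.] [368. 233.] (302.0329284667969, 167.6024169921875)
0.09 [ 0.4447 -0.1285] 0.1072 0.0001
0.1 [ 0.4442 -0.1269] 0.1036 0.0001
0.11 [ 0.4436 -0.1252] 0.1 0.0001
```

View pics/c2.png

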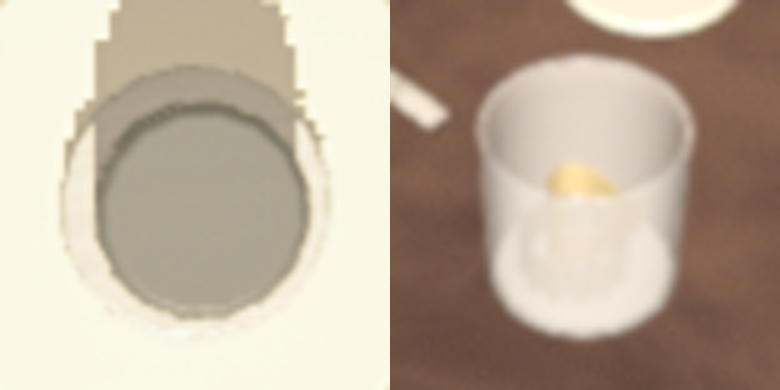

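The crop shows button-top centre at wrist px (310.4,136.0), about 42 px wide; the collar is a little behind it. In side the tub rim ellipse is centred at ≈(284.2,248.7).

```bash
python3 - <<'E'
from h import *
import pickle
c,s,w=pickle.load(open("lid1.pkl","rb"));t=pickle.load(open("tub1.pkl","rb"))
print("tub mouth",tri(t,(302,167.6),s,(284.2,248.7)))
print("lid",tri(c,(307.9,132.4),s,(296.6,217.2)))
for z in (.04,.045,.05,.055): print(z,plane(c,310.4,136,z)[:2],[np.linalg.norm(plane(c,289.6,136,z)-plane(c,331.2,136,z)).round(4)],proj(s,(.471,.104,z)))
st=bot.read_state();print(st["eef_pos"])
from scipy.spatial.transform import Rotation as R
print(R.from_euler("xyz",st["orientation"]).as_matrix().T@(np.array([.4711,.104,.10])-st["eef_pos"])*100)
E
```

```text
tub mouth (array([ 0.44489709, -0.12503858,  0.09713958]), [np.float64(0.0007), np.float64(0.0007)])
lid (array([0.47128812, 0.1055053 , 0.01461658]), [np.float64(0.0), np.float64(0.0)])
0.04 [0.47207207 0.10382529] [np.float64(0.0385)] (np.float64(296.71751709154694), np.float64(210.75995658140195))
0.045 [0.47171186 0.10417551] [np.float64(0.038)] (np.float64(296.7648666328748), np.float64(209.41141850564304))
0.05 [0.47135164 0.10452573] [np.float64(0.0374)] (np.float64(296.81239769017736), np.float64(208.05650597225844))
0.055 [0.47099143 0.10487595] [np.float64(0.0368)] (np.float64(296.86011100508125), np.float64(206.69518086074345))
[0.44914801 0.05992172 0.24090729]
[ 4.37224734  2.30607725 14.08410275]
```

```bash
python3 -m jog '1.1 .58 0 0 8.5;1.1 .58 1.5 0 8.5;1.1 .58 1.5 0 8.5;1.1 .58 2 0 8.5;0 0 2 0 8.5;0 0 2 0 8.5;0 0 2 0 6.5;0 0 1 0 6.5;0 0 0 0 6.5;0 0 0 0 6.5'
python3 - <<'E'
from h import *
import pickle
c=read_camera("wrist");s=read_camera("side");pickle.dump((c,s),open("lid2.pkl","wb"))
cv2.imwrite("pics/lid2.png",np.hstack([c["pixels"][:,:,::-1],cv2.resize(s["pixels"][180:250,280:320,::-1],(240,420),interpolation=cv2.INTER_CUBIC)]))
print(c["pose"].round(3)[:3,3],bot.read_state()["eef_pos"])
E
```

```text
time: 4.87
eef_pos: [0.4713, 0.1058, 0.1213]
orientation: [-3.141, 0.0, 1.595]
contact_force: [0.6, 0.5, -0.1]
opening: 0.0651
grasp_force: 0.0
[0.469 0.172 0.263] [0.47199747 0.10651378 0.1223868 ]
```

View pics/lid2.png

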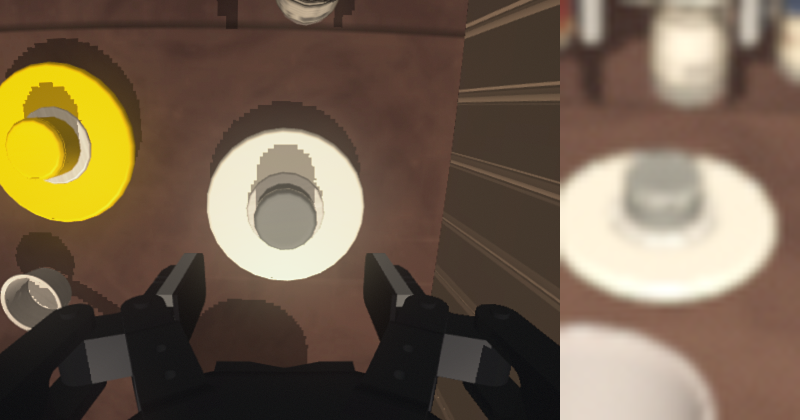

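Wrist px: flange centre ≈(285,204), button-top centre ≈(285,219), ~61 px wide; fingers straddle it symmetrically (204 / 365).

```bash
python3 - <<'E'
from h import *
import pickle
c,s=pickle.load(open("lid2.pkl","rb"));c1=pickle.load(open("lid1.pkl","rb"))[0]
print("button top two wrist views",tri(c1,(310.4,136),c,(285,219)))
hsv=cv2.cvtColor(c["pixels"],cv2.COLOR_RGB2HSV)
m=((hsv[:,:,2]>130)&(hsv[:,:,1]<60)).astype(np.uint8);k=m*0;cv2.circle(k,(285,204),88,1,-1)
q=cv2.convexHull(max(cv2.findContours(m&k,0,1)[0],key=cv2.contourArea))[:,0]
for z in (.014,.02):
    P=np.array([plane(c,*map(float,p),z)[:2] for p in q]);(x,y),r=cv2.minEnclosingCircle(P.astype(np.float32));print(z,x,y,2*r, P.min(0)+P.max(0))
for z in (.044,.049,.054): print(z,plane(c,285,219,z)[:2])
print(bot.read_state()["eef_pos"])
E
```

```text
button top two wrist views (array([0.47170649, 0.10406966, 0.04288131]), [np.float64(0.0002), np.float64(0.0002)])
0.014 0.4713042080402374 0.10294361412525177 0.1118733212351799 [0.94310665 0.20591042]
0.02 0.4712598919868469 0.10459692031145096 0.10918419808149338 [0.94300574 0.20921648]
0.044 [0.47153875 0.10445829]
0.049 [0.47149128 0.10599009]
0.054 [0.47144381 0.10752189]
[0.47199747 0.10651378 0.1223868 ]
```

```bash
python3 -m jog '-.2 0 0 0 6;0 0 2 0 6;0 0 2 0 6;0 0 1.8 0 5.5;0 0 1.4 0 5.2;0 0 1 0 5.2;0 0 .6 0 5.2;0 0 .4 0 5.2;0 0 .2 0 5.2;0 0 0 0 5.2;0 0 0 0 5.2'
python3 -m jog '0 0 .1 0 5;0 0 0 0 5;0 0 0 0 5'
python3 -m jog '0 0 .1 0 5;0 0 0 0 5;0 0 0 0 5'
```

```text
time: 5.88
eef_pos: [0.4715, 0.1048, 0.0278]
orientation: [3.141, -0.0, 1.597]
contact_force: [-0.2, -0.2, 0.1]
opening: 0.0521
grasp_force: 0.0
time: 6.13
eef_pos: [0.4712, 0.1047, 0.0266]
orientation: [3.141, -0.0, 1.597]
contact_force: [-0.1, -1.1, 0.1]
opening: 0.0501
grasp_force: 0.0
time: 6.38
eef_pos: [0.4711, 0.1047, 0.0253]
orientation: [-3.142, -0.0, 1.597]
contact_force: [-0.0, -0.0, -0.5]
opening: 0.0501
grasp_force: 0.0
```

```bash
python3 -m jog '0 0 .1 0 4.6;0 0 0 0 3.5;0 0 0 0 3.5;0 0 0 0 3.5;0 0 0 0 3.5;0 0 0 0 3.5' 25
python3 -m jog '0 0 0 0 3.5;0 0 -.1 0 3.5;0 0 -.1 0 3.5;0 0 -.1 0 3.5;0 0 -.2 0 3.5;0 0 -.2 0 3.5;0 0 -.3 0 3.5;0 0 0 0 3.5;0 0 0 0 3.5'
```

```text
time: 6.88
eef_pos: [0.472, 0.1049, 0.0247]
orientation: [3.14, -0.001, 1.597]
contact_force: [1.9, -0.0, 4.7]
opening: 0.0389
grasp_force: 29.2
time: 7.63
eef_pos: [0.4712, 0.1047, 0.0346]
orientation: [3.141, -0.0, 1.597]
contact_force: [-0.1, -0.4, -5.4]
opening: 0.0385
grasp_force: 26.4
```

Held (5.4 N weight, opening steady). Lift and carry over the tub, gently.

```bash
python3 -m jog '0 0 -.6 0 3.5;0 0 -1.2 0 3.5;0 0 -1.6 0 3.5;0 0 -1.6 0 3.5;0 0 -1.6 0 3.5;0 0 -1.6 0 3.5;0 0 -1.6 0 3.5;0 0 -1.6 0 3.5;0 0 -1 0 3.5;0 0 -.6 0 3.5;0 0 0 0 3.5;0 0 0 0 3.5'
python3 -m jog '-.5 -.1 0 0 3.5;-1.3 -.2 0 0 3.5;-2 -.3 0 0 3.5;-2.5 -.35 0 0 3.5;-2.5 -.35 0 0 3.5;-2.5 -.35 0 0 3.5;-2.5 -.35 0 0 3.5;-2.5 -.35 0 0 3.5;-2.5 -.35 0 0 3.5;-2 -.3 0 0 3.5;-1.5 -.2 0 0 3.5;-.75 -.07 0 0 3.5'
python3 -m jog '0 0 0 0 3.5;0 0 .6 0 3.5;0 0 .6 0 3.5;0 0 .6 0 3.5;0 0 0 0 3.5;0 0 0 0 3.5'
python3 - <<'E'
from h import *
import pickle
c=[read_camera(n) for n in("wrist","side","scene")];pickle.dump(c,open("hov.pkl","wb"))
w,s,g=c;cr=lambda c,x,y,r:cv2.resize(c["pixels"][y-r:y+r,x-r:x+r,::-1],(400,400),interpolation=cv2.INTER_CUBIC)
cv2.imwrite("pics/hov.png",np.hstack([cr(s,284,245,50),cr(g,345,230,50)]))
E
```

```text
time: 8.63
eef_pos: [0.4707, 0.1044, 0.1641]
orientation: [-3.141, 0.0, 1.597]
contact_force: [-0.3, -0.2, -5.1]
opening: 0.0387
grasp_force: 27.0
time: 9.63
eef_pos: [0.4427, -0.1298, 0.1632]
orientation: [-3.138, 0.001, 1.592]
contact_force: [-0.7, -0.6, -4.5]
opening: 0.0385
grasp_force: 27.1
time: 10.13
eef_pos: [0.444, -0.1256, 0.1457]
orientation: [-3.14, -0.001, 1.599]
contact_force: [1.1, -0.6, -4.0]
opening: 0.0382
grasp_force: 27.1
```

View pics/hov.png

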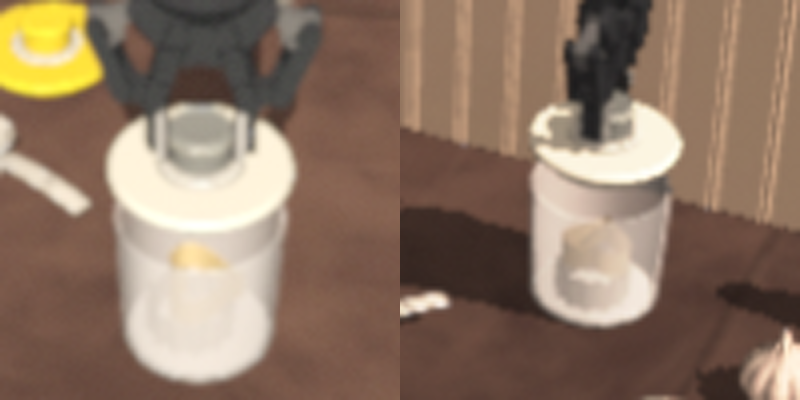

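Side crop: lid centred at px ≈(284.4,236.8) over tub at u≈284.5. Scene crop: lid ≈(346.8,215.4), tub walls centred at u≈345.4. The lid hovers level, just clear of the rim.

```bash
python3 - <<'E'
from h import *
import pickle
w,s,g=pickle.load(open("hov.pkl","rb"));t=pickle.load(open("tub1.pkl","rb"))
print("lid s+g",tri(s,(284.4,236.8),g,(346.8,215.4)),"tub s+g",tri(s,(284.2,248.7),g,(345.3,224.8)))
e=bot.read_state()["eef_pos"];print(e)
L=np.array([e[0],e[1]-.0005,.14]);  # flange top: TCP - ~.0047
for z in(.133,.137,.141): print(z,"side",proj(s,[*L[:2],z]),"scene",proj(g,[*L[:2],z]))
for T in ([.4442,-.1269],[.4449,-.125],[.4442,-.123],[.4442,-.130]): print(T,"side",proj(s,[*T,.1]),"scene",proj(g,[*T,.1]), "scene low",proj(g,[*T,.085]))
# wrist-visible parts
cv2.imwrite("pics/hovw.png",w["pixels"][:,:,::-1])
E
```

```text
lid s+g (array([ 0.44527076, -0.12946286,  0.13691526]), [np.float64(0.0021), np.float64(0.0021)]) tub s+g (array([ 0.44588655, -0.1281753 ,  0.10058753]), [np.float64(0.0004), np.float64(0.0004)])
[ 0.44470142 -0.12621892  0.1464816 ]
0.133 side (np.float64(283.9321386617437), np.float64(238.0990480772303)) scene (np.float64(345.43756535102904), np.float64(215.763238926345))
0.137 side (np.float64(283.9495344401627), np.float64(236.8342734198219)) scene (np.float64(345.5229462787249), np.float64(214.6101856533319))
0.141 side (np.float64(283.9669951933623), np.float64(235.56347546600315)) scene (np.float64(345.6085117750794), np.float64(213.4538826578022))
[0.4442, -0.1269] side (np.float64(283.5816758813567), np.float64(248.34916474716533)) scene (np.float64(344.73694791802586), np.float64(225.2535201947748)) scene low (np.float64(344.42395497781257), np.float64(229.45117451632834))
[0.4449, -0.125] side (np.float64(283.9103707699769), np.float64(247.83554986131685)) scene (np.float64(344.2182661892871), np.float64(224.97589104918708)) scene low (np.float64(343.9082621834017), np.float64(229.1717347332773))
[0.4442, -0.123] side (np.float64(283.6685567816195), np.float64(247.26944409290945)) scene (np.float64(343.4983876022664), np.float64(224.9271741358157)) scene low (np.float64(343.1921759306503), np.float64(229.1227228572368))
[0.4442, -0.13] side (np.float64(283.5122412435384), np.float64(249.2119238260594)) scene (np.float64(345.72301169338783), np.float64(225.51334278876993)) scene low (np.float64(345.40461088887906), np.float64(229.71266811053766))
```

View pics/hovw.png

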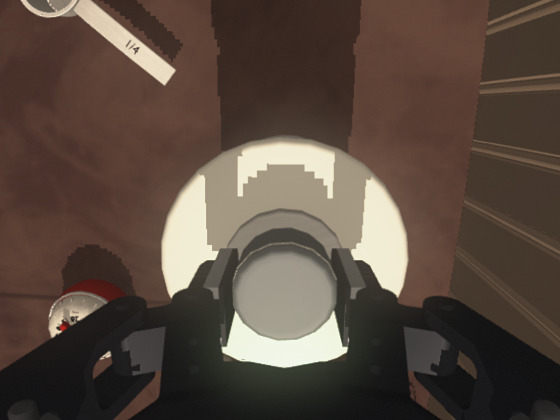

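```bash
python3 -m jog '.05 0 .4 0 3.5;0 0 .4 0 3.5;0 0 .4 0 3.5;0 0 .3 0 3.5;0 0 0 0 3.5;0 0 0 0 3.5'
python3 -m jog '0 0 .2 0 3.5;0 0 .2 0 3.5;0 0 .2 0 3.5;0 0 .1 0 3.5;0 0 0 0 3.5;0 0 0 0 3.5'
```

```text
time: 10.78
eef_pos: [0.4442, -0.126, 0.131]
orientation: [-3.141, -0.0, 1.597]
contact_force: [-0.5, 0.8, -5.0]
opening: 0.0388
grasp_force: 27.1
time: 11.28
eef_pos: [0.4444, -0.126, 0.1243]
orientation: [-3.142, -0.0, 1.597]
contact_force: [0.8, 0.6, -5.1]
opening: 0.0386
grasp_force: 27.1
```

```bash
python3 -m jog '0 0 .15 0 3.5;0 0 .15 0 3.5;0 0 0 0 3.5;0 0 0 0 3.5'
python3 -m jog '0 0 .15 0 3.5;0 0 .15 0 3.5;0 0 0 0 3.5;0 0 0 0 3.5'
```

```text
time: 11.62
eef_pos: [0.4443, -0.1261, 0.1212]
orientation: [-3.141, -0.0, 1.597]
contact_force: [-0.2, 0.4, -5.2]
opening: 0.0383
grasp_force: 27.1
time: 11.95
eef_pos: [0.4443, -0.1261, 0.1182]
orientation: [-3.141, -0.0, 1.597]
contact_force: [-0.6, -0.5, -4.8]
opening: 0.0381
grasp_force: 27.1
```

```bash
python3 -m jog '0 0 .15 0 3.5;0 0 .15 0 3.5;0 0 0 0 3.5;0 0 0 0 3.5'
python3 -m jog '0 0 .15 0 3.5;0 0 .1 0 3.5;0 0 0 0 3.5;0 0 0 0 3.5'
python3 -m jog '0 0 .1 0 3.5;0 0 0 0 3.5;0 0 0 0 3.5'
```

```text
time: 12.28
eef_pos: [0.4443, -0.1261, 0.1152]
orientation: [-3.141, -0.0, 1.597]
contact_force: [-0.4, -0.5, -5.7]
opening: 0.0384
grasp_force: 27.1
time: 12.62
eef_pos: [0.4443, -0.1261, 0.1127]
orientation: [-3.141, -0.0, 1.597]
contact_force: [-0.8, -0.1, -4.9]
opening: 0.0389
grasp_force: 27.1
time: 12.87
eef_pos: [0.4443, -0.1261, 0.1118]
orientation: [-3.142, -0.0, 1.597]
contact_force: [0.1, 0.5, -4.8]
opening: 0.0389
grasp_force: 27.1
```

```bash
python3 -m jog '0 0 .05 0 3.5;0 0 0 0 3.5;0 0 0 0 3.5'
python3 -m jog '0 0 .05 0 3.5;0 0 0 0 3.5;0 0 0 0 3.5'
```

```text
time: 13.12
eef_pos: [0.4444, -0.1261, 0.1113]
orientation: [3.142, -0.0, 1.597]
contact_force: [0.1, 0.8, -5.0]
opening: 0.0386
grasp_force: 27.1
time: 13.37
eef_pos: [0.4445, -0.1261, 0.1109]
orientation: [3.141, -0.0, 1.597]
contact_force: [-0.2, 0.0, -4.5]
opening: 0.038
grasp_force: 27.2
```

```bash
python3 -m jog '0 0 .05 0 3.5;0 0 0 0 3.5;0 0 0 0 3.5'
python3 -m jog '0 0 .05 0 3.5;0 0 0 0 3.5;0 0 0 0 3.5'
```

```text
time: 13.62
eef_pos: [0.4445, -0.1261, 0.1108]
orientation: [3.141, 0.0, 1.597]
contact_force: [-1.4, -0.3, 2.3]
opening: 0.039
grasp_force: 29.6
time: 13.87
eef_pos: [0.4445, -0.1261, 0.1108]
orientation: [3.141, 0.001, 1.597]
contact_force: [-3.2, -0.4, 7.0]
opening: 0.0386
grasp_force: 31.5
```

Seated at the expected height (0.1108). Ease off and release.

```bash
python3 -m jog '0 0 -.07 0 3.5;0 0 0 0 4.2;0 0 0 0 4.6;0 0 0 0 5;0 0 0 0 5.5;0 0 0 0 5.5'
python3 -m jog '0 0 -.5 0 5.5;0 0 -1 0 5.5;0 0 -1.5 0 5.5;0 0 -1.5 0 5.5;0 0 -1.5 0 5.5;0 0 0 0 2;0 0 0 0 0;0 0 0 0 0;0 0 0 0 0'
python3 - <<'E'
from h import *
import pickle
w,s,g=[read_camera(n) for n in("wrist","side","scene")];pickle.dump((w,s,g),open("set.pkl","wb"))
cr=lambda c,x,y,r:cv2.resize(c["pixels"][y-r:y+r,x-r:x+r,::-1],(300,300),interpolation=cv2.INTER_CUBIC)
cv2.imwrite("pics/set.png",np.vstack([np.hstack([cr(s,284,250,40),cr(g,345,235,40)]),cv2.resize(w["pixels"][:,:,::-1],(400,300))[:, :400] if 0 else np.pad(cv2.resize(w["pixels"][:,:,::-1],(400,300)),((0,0),(0,200),(0,0)))]))
print(bot.read_state()["eef_pos"],bot.read_state()["opening"])
E
```

```text
time: 14.37
eef_pos: [0.4446, -0.1261, 0.1105]
orientation: [3.141, -0.0, 1.597]
contact_force: [0.8, -0.4, -0.5]
opening: 0.055
grasp_force: 0.0
time: 15.12
eef_pos: [0.4437, -0.126, 0.1697]
orientation: [-3.14, -0.001, 1.597]
contact_force: [0.5, -0.3, 0.0]
opening: 0.0065
grasp_force: 0.0
[ 0.44394282 -0.12597321  0.16984509] -0.00026469473393852746
```

View pics/set.png

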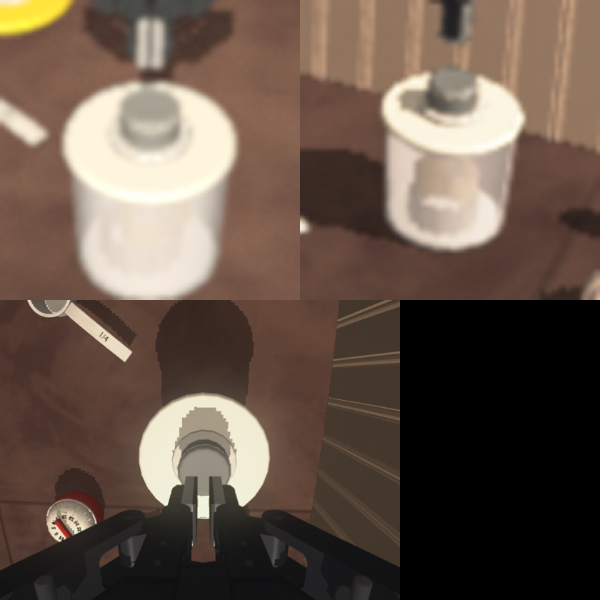

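Lid home and level, button up (side crop button at ≈(284,241)); fingers shut above it. Now press.

```bash
python3 -m jog '.05 .05 .8 0 0;0 0 .8 0 0;0 0 .8 0 0;0 0 .6 0 0;0 0 .4 0 0;0 0 .2 0 0;0 0 0 0 0;0 0 0 0 0'
python3 -m jog '0 0 .1 0 0;0 0 .1 0 0;0 0 0 0 0;0 0 0 0 0'
python3 -m jog '0 0 .1 0 0;0 0 .1 0 0;0 0 0 0 0;0 0 0 0 0'
```

```text
time: 15.93
eef_pos: [0.445, -0.1255, 0.1346]
orientation: [3.141, -0.0, 1.597]
contact_force: [-0.1, 0.1, -0.0]
opening: -0.0001
grasp_force: 0.0
time: 16.27
eef_pos: [0.4453, -0.1256, 0.133]
orientation: [3.14, 0.0, 1.597]
contact_force: [-0.6, -0.5, 4.1]
opening: -0.0
grasp_force: 2.2
time: 16.6
eef_pos: [0.4454, -0.1256, 0.1312]
orientation: [3.14, 0.0, 1.597]
contact_force: [-0.9, 0.5, 6.9]
opening: -0.0001
grasp_force: 3.4
```

```bash
python3 -m jog '0 0 .1 0 0;0 0 .1 0 0;0 0 0 0 0;0 0 0 0 0'
python3 -m jog '0 0 .1 0 0;0 0 .1 0 0;0 0 0 0 0;0 0 0 0 0'
python3 -m jog '0 0 .1 0 0;0 0 .1 0 0;0 0 0 0 0;0 0 0 0 0'
```

```text
time: 16.93
eef_pos: [0.4454, -0.1256, 0.1294]
orientation: [3.14, 0.001, 1.597]
contact_force: [-1.2, 0.3, 8.6]
opening: 0.0002
grasp_force: 4.3
time: 17.27
eef_pos: [0.4454, -0.1256, 0.1275]
orientation: [3.14, 0.001, 1.597]
contact_force: [-1.7, 0.6, 10.6]
opening: 0.0001
grasp_force: 4.8
time: 17.6
eef_pos: [0.4454, -0.1256, 0.1255]
orientation: [3.14, 0.001, 1.597]
contact_force: [-1.7, 0.5, 9.5]
opening: 0.0
grasp_force: 4.7
```

Past the peak (~10.6 N); continue carefully.

```bash
python3 -m jog '0 0 .1 0 0;0 0 .1 0 0;0 0 0 0 0;0 0 0 0 0'
python3 -m jog '0 0 .1 0 0;0 0 .1 0 0;0 0 0 0 0;0 0 0 0 0'
python3 -m jog '0 0 .1 0 0;0 0 .05 0 0;0 0 0 0 0;0 0 0 0 0'
```

```text
time: 17.93
eef_pos: [0.4453, -0.1256, 0.1233]
orientation: [3.14, 0.001, 1.597]
contact_force: [-0.8, -0.4, 7.5]
opening: -0.0002
grasp_force: 4.0
time: 18.27
eef_pos: [0.4453, -0.1256, 0.1209]
orientation: [3.14, 0.0, 1.597]
contact_force: [-0.8, -0.5, 5.5]
opening: 0.0
grasp_force: 2.5
time: 18.6
eef_pos: [0.4452, -0.1256, 0.1189]
orientation: [3.141, -0.0, 1.597]
contact_force: [0.5, 0.4, 1.8]
opening: -0.0001
grasp_force: 0.8
```

```bash
python3 -m jog '0 0 .05 0 0;0 0 0 0 0;0 0 0 0 0'
python3 -m jog '0 0 .05 0 0;0 0 0 0 0;0 0 0 0 0'
```

```text
time: 18.85
eef_pos: [0.4443, -0.1256, 0.1182]
orientation: [-3.14, -0.0, 1.597]
contact_force: [0.0, 0.4, 0.4]
opening: -0.0
grasp_force: 0.1
time: 19.1
eef_pos: [0.4444, -0.1256, 0.1178]
orientation: [-3.141, -0.0, 1.597]
contact_force: [-0.9, -0.0, -0.4]
opening: -0.0001
grasp_force: 0.0
```

```bash
python3 -m jog '0 0 -.5 0 0;0 0 -1.5 0 0;0 0 -2 0 0;0 0 -2.5 0 0;0 0 -2.5 0 0;0 0 -1 0 0;0 0 0 0 0;0 0 0 0 0'
python3 - <<'E'
from h import *
w,s,g=[read_camera(n) for n in("wrist","side","scene")]
cr=lambda c,x,y,r:cv2.resize(c["pixels"][y-r:y+r,x-r:x+r,::-1],(400,400),interpolation=cv2.INTER_CUBIC)
cv2.imwrite("pics/end.png",np.hstack([cr(s,284,250,50),cr(g,345,235,50)]))
E
```

```text
time: 19.77
eef_pos: [0.4447, -0.1257, 0.2184]
orientation: [3.141, 0.001, 1.597]
contact_force: [-0.7, -1.9, -0.2]
opening: 0.0002
grasp_force: 0.0
```

View pics/end.png

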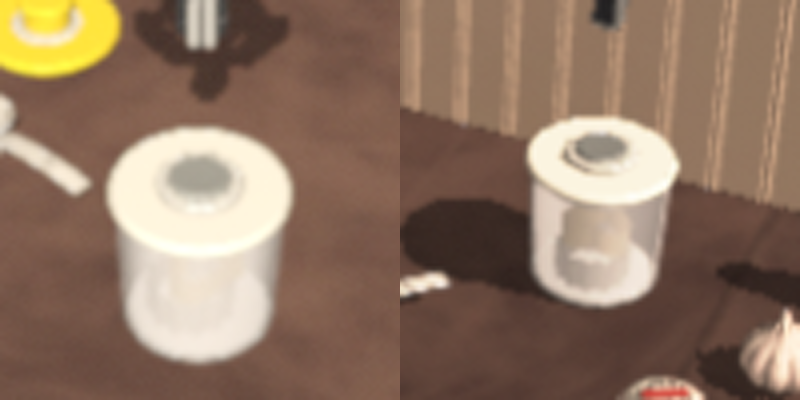

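Button is down and staying (side crop (200,175), scene (600,150)), lid level, tub in place.

```bash
python3 -c "
from bench import job
print(job.hand_in())"
```

```text
the job is handed in; nothing more can be done
None
```

The tub is closed and the job is handed in: the lid went home level with the button up, then the button clicked down at a push of about 10.6 N and stayed down. The final pictures show the tub still in place, and it took about 20 s of the 54 s.

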